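Reset the ratchet-propped bread board to its lowest notch

TASK

The tilting bread board stands one notch too steep for the loaves, and its ratchet does not let it down. Lift it by its bar past the top notch until it comes up gently against the spring stop, which trips the pawl, lower it all the way flat without letting it fall, then raise it again to rest in its lowest notch and let go. Do not strain the stop, and leave the other things on the table where they are.

Things in the scene. Friction and masses are not known exactly. Their poses are not given: they have to be found in the camera images.
- board (a joint): Angle (rad) of the board about its hinge: 0 = flat (lower limit), grows as the bar rises. The board can be lifted at any angle, but an engaged pawl stops it going below the last notch passed. It rests in notches at 0.20 (lowest), 0.34, 0.48, 0.61 (top); it starts at 0.34. A notch is passed, and holds, once the board is raised 0.045 rad above that notch's resting angle.
- ratchet (a point): Pawl pin of the toothed ratchet beside the board, fixed on the stand at hinge x -60, y +170, z +80 mm. Past the top notch a lobe throws the pawl out; about 0.03 rad later the spring stop is met. The lobe is clamped differently on every stand: the stop is met anywhere from 0.90 to 1.20 rad. Then the board can go down past all notches; below about 0.14 rad a peg throws the pawl in again.
- edge (a point): Middle of the free edge of the wooden board (190 x 300 x 14 mm), 200 mm from the hinge axis, mid thickness; axes turn with the board, at angle 0 as those of the hinge point. Holding the board up takes about 2 to 4 N at the bar, its hinge is slightly stiff. Let go with no notch under it, it falls; faster than 1.1 rad/s (a fall of about 0.03 rad) counts as dropped.
- bar (a point): Centre of the lifting bar: round steel, 14 mm diameter, 180 mm long, parallel to the hinge, 255 mm from its axis in the board's mid plane, on the robot's side. Two arms at its ends carry it; the middle 150 mm is free for fingers from above, closing across the bar, with a 48 mm gap between bar and board edge. It turns between the pads as the board swings. Its y axis lies along the bar.
- hinge (a point): Middle of the hinge axis, fixed on the stand, 80 mm above the table. Stand's axes: x level, square to the hinge, pointing from the bar side to the hinge side (away from the robot), y along the hinge axis, z up. At angle a the bar's centre is at hinge - 0.255 cos(a) x + 0.255 sin(a) z. The ratchet stands at y +150 to +200 mm, up to 220 mm above the table.
- buffer (a joint): Compression (m) of the rubber-tipped spring stop, on the stand beside the board on the side away from the ratchet: 0 = free, not touched. Its spring is felt at the bar as about 0.8 N per mm of bar travel, on top of the board's weight. 3 to 8 N of it at the bar is plenty; pressed in more than 6 mm (about 14 N at the bar) it is strained.
- jar_a: Glass jam jar with a wire-clipped glass lid, 80 mm diameter, 100 mm tall; origin at the centre of its underside. A bystander.
- jar_b: A second glass jar like the first (marmalade), 80 mm diameter, 100 mm tall; origin at the centre of its underside. A bystander.
- pot_a: Small dark butter pot, 64 mm diameter, 46 mm tall; origin at the centre of its underside. A bystander.
- pot_b: A second small dark butter pot, 64 mm diameter, 46 mm tall; origin at the centre of its underside. A bystander.
- dish: Small empty glass dish, 76 mm diameter, 32 mm tall; origin at the centre of its underside. A bystander.
- honey: Tall amber honey bottle, 60 mm diameter, 170 mm tall; origin at the centre of its underside. A bystander.
- mug: White mug, 76 mm diameter, 85 mm tall, one handle; origin at the centre of its underside. A bystander.

How it is judged (in metres and radians):
On the way, in this order (a step that is already met when the one before it is completed fails the run):
1. the board has been lifted past its top notch, above 0.82 rad (value of joint board above 0.82 rad), for 0.1 s.
2. the board has been lowered flat, below 0.05 rad, for 0.2 s (value of joint board below 0.05 rad), for 0.2 s.
At the end, for the whole second after the job is handed in: The board rests still in its lowest notch (angle 0.175 to 0.225 rad, speed under 0.03 rad/s), let go (value of joint board between 0.175 and 0.225 rad and velocity of joint board between -0.03 and 0.03 rad/s); the robot touches nothing.
It fails at once if the spring stop is strained: pressed in more than 6 mm (value of joint buffer above 0.006 m).
It fails at once if the board is dropped: it falls faster than 1.1 rad/s (velocity of joint board below -1.1 rad/s).
It fails at once if a bystander is moved more than 20 mm (distance of any of jar_a, jar_b, pot_a, pot_b, dish, honey, mug from where it was at the start of the episode above 0.02 m).
It also fails if it takes over 64 s, if anything falls off the work surface, if the arm or the gripper's body presses on something with over 40 N, if the wrist force passes 120 N, or if a joint passes its speed limit or range.

ROBOT

A 6-joint arm with a two-finger parallel gripper is mounted at the origin on the work surface. World frame = base frame: x ahead of the robot, y to its left, z up, the work surface at z = 0. Lengths are in m, angles in degrees, forces in N, time in s.
With the tool pointing down it reaches from about 0.375 to 0.9 m from the base axis. Payload 3.1 kg.
Tool frame: the origin (TCP) lies on the centre line of the jaws, within the pads' length; the fingertips stand finger_overhang ahead of it and the grasp point (between the pads) lies 5 mm behind it (finger_overhang is the distance from the TCP to the fingertips, in m); z points along the fingers, y is the line along which they close (so a half turn about z gives the same grasp; the last joint's range is limited). The gripper opens to 87 mm and grips with 3 to 60 N. Pads are 19 mm wide; open, the fingers measure 117 mm over their backs; the gripper's body (75 mm by 190 mm) begins 51 mm behind the grasp point.
Start: joints at [-78.467, 30.224, 82.088, -0, 67.689, -10.227], TCP at [0.232, -0.58, 0.237] pointing down, gripper open.
Joint ranges: [-176.69, 176.69], [-43.24, 126.21], [12.49, 139.97], [-82, 262], [0, 151.66], [-163.58, 163.58]. Speed limits (degrees/s): [159.86, 159.86, 180, 180, 180, 180].

INTERFACE

Orientations are given as a 3x3 rotation matrix whose columns are the frame's x, y, z axes.
In Python, from rig import read_state, capture, calibration, hand_in, finger_overhang gives the robot as it stands.
- The arm moves only by the tool send_rows, never from a script. Its argument "plan" is a list of rows, each a list of 5 numbers: the closure in counts, from 0 (fully open) to 255 (shut), then the shift along the tool's x, y, z in m, then the turn about the tool's z in rad. A call has 1 to 20 rows; each row shifts and turns the commanded pose from where the row before left it, along the tool's axes as they then stand; what a row does not reach is not made up. A row lasts 1/12 s, in which the tool goes at most 41.7 mm and 7.16 degrees, less where a joint would pass 70% of its speed; a pose out of reach is approached as far as the arm can. A call is refused whole if a number of a shift passes 0.0417 or a number of a turn 0.125, either way. A call with a gripper value outside its range is refused whole. The fingers move at their own pace and stop on an object; the grip force is fixed at half the most. Time passes only in rows, so rows that do not move let the fingers close. It gives the time, the measured TCP pose, the force, the opening and the grip force at its end, in the units of the state.
- read_state(): the state, without advancing time (a new reading comes with each control period).
- capture(name): name is "scene" or "top" or "wrist"; returns (picture, depth): 420x560x3 uint8, blue, green, red; 420x560 float32, m along the optical axis (not along the pixel's ray), 0 where there is no reading.
- calibration(name): a dict with "fx", "fy", "cx", "cy" (pixels), "xyz" and "rotation" of the camera in the world. Camera axes: x right, y down, z forward; pixel columns grow to the right and rows downward; lengths in m; the calibration is good to about 2 mm. A picture is of the moment at which its call begins: read the wrist's pose just before it. calibration takes no time and is no camera call; for the wrist camera it gives the pose at the moment of the call.
- hand_in(): hands the job in; it is judged then, once.
The state is a dict: "time_s": time; "joint_positions": joint angles; "qvel": joint speeds; "tau": joint torques, N m; "position": TCP position; "tcp_rot": TCP orientation; "force": force on the tool from outside, world axes, zero at the start; "moment": the same for the moment, N m; "opening": opening from 0.0 (shut) to 1.0 (fully open); "grasp_force": force on a finger pad.
Only numpy, scipy, OpenCV 4.12 (cv2) and the standard library are available. Lean on these libraries where they do the work, as an engineer would, in place of code of your own. Each camera call takes 0.05 s, during which the arm holds its last target. There are 200 camera calls.

## Working session

There is one attempt and no reset: what is moved stays moved. The work goes in short steps, Python scripts to look and compute and a tool call to move; the robot and the scene stay as the last step left them, time stands still between calls to the robot, and variables do not carry over. Pictures are saved under pics/ and viewed, at most 10 in all, crops included, and the job is handed in when it is done.

Besides the shell and the picture viewer there is one more tool, called after "Emit:" as name(argument=value, ...), one argument or row to a line, values as JSON. send_rows: Moves the arm, as the interface text tells. Its arguments: {"type":"object","properties":{"plan":{"type":"array","items":{"type":"array","items":{"type":"number"}}}},"required":["plan"]}

```bash
mkdir -p pics
cat > h.py <<'E'
import numpy as np, cv2
from rig import *
def pts(name):
    im,d=capture(name); c=calibration(name)
    v,u=np.mgrid[:420,:560]
    P=np.stack([(u-c['cx'])/c['fx']*d,(v-c['cy'])/c['fy']*d,d],-1)@np.array(c['rotation']).T+np.array(c['xyz'])
    P[d==0]=np.nan
    return im,d,P
E
python3 - <<'E'
from h import *
s=read_state();print(s,finger_overhang)
for n in("scene","top"):
    im,d,P=pts(n);cv2.imwrite(f"pics/{n}0.png",im);np.save(n+"0",P);print(n,calibration(n),(d==0).mean())
E
```

```text
{'time_s': 0.0, 'joint_positions': array([-7.84663827e+01,  3.02803965e+01,  8.21576311e+01, -2.15486999e-04,
        6.76882546e+01, -1.02277246e+01]), 'qvel': array([ 0.04351204, -0.01312271,  0.01102879,  0.07189493, -0.05232203,
        0.04005338]), 'tau': array([-6.71877478e-04, -4.40047967e+01, -1.76591527e+01,  6.34224457e-02,
        5.82743576e-02, -1.53711771e-04]), 'position': array([ 0.23159084, -0.57974302,  0.23554935]), 'tcp_rot': array([[ 9.28735737e-01,  3.70742140e-01, -4.44090960e-04],
       [ 3.70742203e-01, -9.28733308e-01,  2.15883833e-03],
       [ 3.87930277e-04, -2.16963357e-03, -9.99997571e-01]]), 'force': array([-0.29330893, -0.60021378,  0.34019734]), 'moment': array([-0.02004627, -0.03088774, -0.004156  ]), 'grasp_force': 0.0, 'opening': 1.0022932730874523} 0.014
scene {'fx': 431.87811114450693, 'fy': 431.87811114450693, 'cx': 281.98424676246873, 'cy': 203.70344405070637, 'xyz': array([1.09992141, 0.49161797, 1.03332682]), 'rotation': array([[-0.67248799,  0.56959584, -0.47256796],
       [ 0.74010164,  0.52020382, -0.42618957],
       [ 0.00307585, -0.63635569, -0.77138964]])} 0.004090136054421769
top {'fx': 473.1758232588911, 'fy': 473.1758232588911, 'cx': 278.487058237818, 'cy': 211.9371112692703, 'xyz': array([ 0.35456654, -0.04113595,  1.51401675]), 'rotation': array([[-0.01284825, -0.99393496,  0.10921636],
       [-0.9998361 ,  0.01416364,  0.01127669],
       [-0.0127552 , -0.10905357, -0.99395404]])} 0.004009353741496599
```

View pics/top0.png

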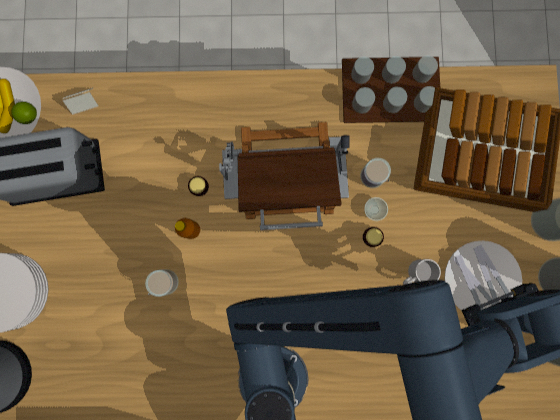

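View pics/scene0.png

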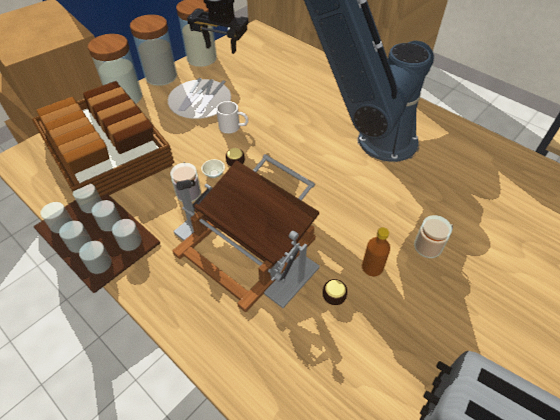

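The top view shows the board at about (290,180), with its bar from (262,228) to (321,225). The ratchet is on the left (+y) side at (228,160) and the spring stop on the right at (343,145). Next I'll measure the bar and the board plane.

Run:
```python
from h import *
im=cv2.imread("pics/top0.png");P=np.load("top0.npy")
hsv=cv2.cvtColor(im,cv2.COLOR_BGR2HSV)
print("pixels below bar column 290:");
for v in range(206,236,2): print(v,im[v,290],P[v,290].round(3), im[v,263],P[v,263].round(3))
B=P[155:200,250:330].reshape(-1,3);B=B[np.isfinite(B).all(1)]
for _ in range(4):
    c=np.median(B,0) if _==0 else B.mean(0);n=np.linalg.svd(B-c,full_matrices=False)[2][2];n*=np.sign(n[2]);r=(B-c)@n;B=B[abs(r)<max(.004,1.5*r.std())]
print("plane",c,n,"tilt",np.arccos(n[2]),"heading x",np.degrees(np.arctan2(-n[1],-n[0])))
# bar: grey pixels
sat=hsv[...,1];m=np.zeros(sat.shape,bool);m[204:234,255:328]=True
m&=(sat<70)&(P[...,2]>.13)
Q=P[m];v,u=np.where(m);print(m.sum())
mm=m&(np.mgrid[:420,:560][0]>219)
Q=P[mm];l=cv2.fitLine(Q.astype(np.float32),cv2.DIST_HUBER,0,.01,.01).ravel();print(l,Q.min(0),Q.max(0),np.median(Q,0),mm.sum())
```

```text
pixels below bar column 290:
206 [11 22 46] [ 0.521 -0.059  0.149] [ 6 18 41] [0.523 0.019 0.147]
208 [ 0 16 28] [ 0.516 -0.059  0.142] [ 2 19 43] [0.516 0.019 0.153]
210 [28 55 88] [ 0.524 -0.061  0.019] [66 72 77] [0.511 0.019 0.152]
212 [15 45 78] [ 0.519 -0.061  0.015] [73 79 80] [0.505 0.019 0.153]
214 [ 54  87 111] [ 0.513 -0.061  0.004] [93 90 87] [0.498 0.019 0.16 ]
216 [ 56  92 117] [ 0.507 -0.061 -0.002] [101 100  95] [0.493 0.019 0.156]
218 [ 60  98 124] [ 0.5   -0.061  0.004] [94 93 90] [0.486 0.019 0.16 ]
220 [ 58  94 123] [ 0.494 -0.061  0.004] [95 93 90] [0.481 0.019 0.16 ]
222 [ 53  88 112] [ 0.488 -0.06   0.   ] [89 89 89] [0.474 0.019 0.166]
224 [83 81 79] [ 0.467 -0.058  0.168] [81 82 81] [0.469 0.019 0.157]
226 [83 86 82] [ 0.462 -0.058  0.167] [88 86 85] [0.463 0.019 0.165]
228 [ 81  96 111] [ 0.468 -0.06   0.003] [91 90 85] [0.457 0.019 0.168]
230 [ 59  94 116] [ 0.462 -0.06   0.001] [59 82 99] [0.463 0.026 0.004]
232 [ 60  97 119] [ 0.456 -0.06  -0.002] [ 77 120 151] [0.457 0.026 0.004]
234 [ 56  94 120] [ 0.449 -0.06   0.001] [ 87 134 169] [ 0.451  0.027 -0.003]
plane [ 0.61092801 -0.06053397  0.12074986] [0.31828786 0.0120761  0.94791719] tilt 0.3241644543184336 heading x -177.82719441812844
380
[-0.03352237  0.99939746 -0.00900367  0.4648734  -0.05781921  0.16706115] [ 0.45423535 -0.14986178  0.15540025] [0.48117434 0.02779882 0.17749348] [ 0.46447471 -0.05823946  0.16728646] 298
```

Emit:
send_rows(
  plan=[
    [0,0,0,0,-0.1226],
    [0,0,0,0,-0.1226],
    [0,0,0,0,-0.1226],
    [0,0,0,0,-0.1226],
    [0,0,0,0,-0.1226],
    [0,0,0,0,-0.1226],
    [0,0,0,0,-0.1226],
    [0,0,0,0,-0.1226],
    [0,0,0,0,-0.1226],
    [0,0,0,0,-0.1226],
  ],
)

```text
time_s: 0.93
position: [0.2316, -0.58, 0.2359]
tcp_rot: [[-0.041, 0.999, -0.0], [0.999, 0.041, 0.001], [0.001, -0.0, -1.0]]
force: [0.5, -0.9, -0.6]
opening: 1.002
grasp_force: 0.0
```

Emit:
send_rows(
  plan=[
    [0,0.0365,0.0179,0,0],
    [0,0.0365,0.0179,0,0],
    [0,0.0365,0.0179,0,0],
    [0,0.0365,0.0179,0,0],
    [0,0.0365,0.0179,0,0],
    [0,0.0365,0.0179,0,0],
    [0,0.0365,0.0179,0,0],
    [0,0.0365,0.0179,0,0],
    [0,0.0365,0.0179,0,0],
    [0,0.0365,0.0179,0,0],
    [0,0.0365,0.0179,0,0],
    [0,0.0365,0.0179,0,0],
    [0,0.0365,0.0179,0,0],
    [0,0.0365,0.0179,0,0],
    [0,0,0,0,0],
    [0,0,0,0,0],
  ],
)

```text
time_s: 2.27
position: [0.4645, -0.0588, 0.2363]
tcp_rot: [[-0.041, 0.999, -0.001], [0.999, 0.041, 0.0], [0.0, -0.001, -1.0]]
force: [-0.3, 0.4, -0.1]
opening: 0.996
grasp_force: 0.0
```

Run:
```python
from h import *
s=read_state();print(s['time_s'],s['position'],s['tcp_rot'].round(4),s['joint_positions'].round(1),s['force'])
im,d,P=pts("wrist");cv2.imwrite("pics/w1.png",im);np.save("w1",P);print(calibration("wrist"))
```

```text
2.2667 [ 0.46445679 -0.05876077  0.23629419] [[-4.060e-02  9.992e-01 -7.000e-04]
 [ 9.992e-01  4.060e-02  0.000e+00]
 [ 0.000e+00 -7.000e-04 -1.000e+00]] [-20.9  18.2 103.9  -0.   57.9 -23.2] [-0.28599054  0.41406029 -0.12156488]
{'fx': 374.52603380374654, 'fy': 374.52603380374654, 'cx': 275.8550422026257, 'cy': 213.28554832693735, 'xyz': array([0.46072238, 0.0187563 , 0.38400546]), 'rotation': array([[ 0.99922595,  0.03803512,  0.01004166],
       [ 0.03931284, -0.95630699, -0.28970923],
       [-0.00141622,  0.28987974, -0.95706203]])}
```

View pics/w1.png

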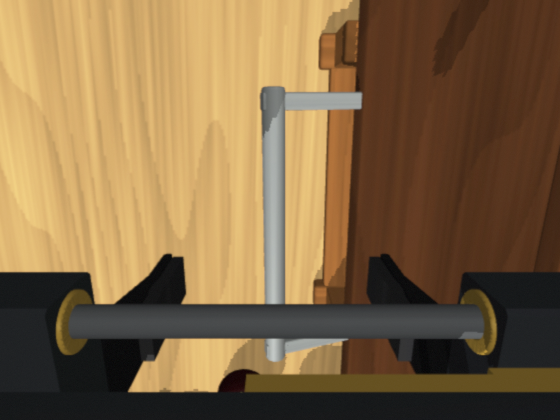

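The wrist view shows the bar running from (273,90) to (276,357), between the open fingers at (165,300) and (390,300). I'll work out its world line from the depth.

Run:
```python
from h import *
P=np.load("w1.npy");Q=[]
for v in list(range(110,295,5)):
    r=P[v,255:300];k=np.where(r[:,2]>.14)[0]
    Q.append(r[k].mean(0))
Q=np.array(Q);print(Q[::6]);p=np.polyfit(Q[:,1],Q[:,0],1);print("x=",p,"heading",-np.degrees(np.arctan(p[0])),"x at y=-.06",np.polyval(p,-.06),"ztop",np.max(Q[:,2]))
r=P[80:110,268:280,:];print(np.nanmax(r[r[...,2]>.13][:,1]))
r=P[335:370,268:282];print(np.nanmin(r[r[...,2]>.13][:,1]))
B=P[120:230,375:540].reshape(-1,3);c=B.mean(0);n=np.linalg.svd(B-c,full_matrices=False)[2][2];n*=np.sign(n[2]);print(n,c,np.arccos(n[2]))
```

```text
[[ 0.46103862  0.01327894  0.16474559]
 [ 0.45964872 -0.00335142  0.16616209]
 [ 0.46029054 -0.02068009  0.16636036]
 [ 0.46126477 -0.03884942  0.16636158]
 [ 0.46198199 -0.05802132  0.16608772]
 [ 0.46305198 -0.07814724  0.16591677]
 [ 0.46384678 -0.09914054  0.16614488]]
x= [-0.0431662   0.45956446] heading 2.4717066996309467 x at y=-.06 0.4621544341788798 ztop 0.1664565832754142
0.025622091215772046
-0.1536261238725661Traceback (most recent call last):
  File "<stdin>", line 9, in <module>
    u, s, vh = gufunc(a, signature=signature)
               ~~~~~~^^^^^^^^^^^^^^^^^^^^^^^^
    raise LinAlgError("SVD did not converge")
numpy.linalg.LinAlgError: SVD did not converge
```

Emit:
send_rows(
  plan=[
    [128,-0.004,-0.002,0,0],
    [128,0,0,0,0],
    [128,0,0,0,0],
    [128,0,0,0,0],
    [128,0,0,0,0],
    [128,0,0,0,0],
    [128,0,0,0,0],
    [128,0,0,0,0],
  ],
)

```text
time_s: 2.98
position: [0.4624, -0.0652, 0.2366]
tcp_rot: [[-0.035, 0.999, 0.0], [0.999, 0.035, 0.0], [0.0, 0.0, -1.0]]
force: [0.4, -0.0, -0.2]
opening: 0.525
grasp_force: 0.0
```

Emit:
send_rows(
  plan=[
    [128,0,0,0.019,0],
    [128,0,0,0.019,0],
    [128,0,0,0.019,0],
    [128,0,0,0.019,0],
    [128,0,0,0,0],
    [128,0,0,0,0],
  ],
)

```text
time_s: 3.48
position: [0.4619, -0.0648, 0.16]
tcp_rot: [[-0.035, 0.999, -0.002], [0.999, 0.035, 0.001], [0.001, -0.002, -1.0]]
force: [-1.1, 0.2, 0.1]
opening: 0.496
grasp_force: 0.0
```

Emit:
send_rows(
  plan=[
    [255,0,0,0,0],
    [255,0,0,0,0],
    [255,0,0,0,0],
    [255,0,0,0,0],
    [255,0,0,0,0],
    [255,0,0,0,0],
    [255,0,0,0,0],
    [255,0,0,0,0],
    [255,0,0,0,0],
  ],
)

```text
time_s: 4.23
position: [0.4634, -0.0652, 0.1608]
tcp_rot: [[-0.035, 0.999, 0.002], [0.999, 0.035, -0.0], [-0.0, 0.002, -1.0]]
force: [2.8, 2.1, 0.1]
opening: 0.147
grasp_force: 30.0
```

```bash
cat > arc.py <<'E'
import numpy as np,sys
a,b,n=float(sys.argv[1]),float(sys.argv[2]),int(sys.argv[3])
t=np.linspace(a,b,n+1);y=np.diff(np.round(-.255*np.cos(t),4));z=-np.diff(np.round(.255*np.sin(t),4))
print([[255,0,round(i,4),round(j,4),0] for i,j in zip(y,z)])
E
python3 arc.py .34 .6 13; python3 arc.py .6 .84 12
```

```text
[[255, 0, np.float64(0.0017), np.float64(-0.0048), 0], [255, 0, np.float64(0.0019), np.float64(-0.0048), 0], [255, 0, np.float64(0.0019), np.float64(-0.0047), 0], [255, 0, np.float64(0.0021), np.float64(-0.0047), 0], [255, 0, np.float64(0.0021), np.float64(-0.0046), 0], [255, 0, np.float64(0.0022), np.float64(-0.0046), 0], [255, 0, np.float64(0.0023), np.float64(-0.0046), 0], [255, 0, np.float64(0.0024), np.float64(-0.0045), 0], [255, 0, np.float64(0.0025), np.float64(-0.0044), 0], [255, 0, np.float64(0.0026), np.float64(-0.0044), 0], [255, 0, np.float64(0.0026), np.float64(-0.0044), 0], [255, 0, np.float64(0.0028), np.float64(-0.0042), 0], [255, 0, np.float64(0.0028), np.float64(-0.0043), 0]]
[[255, 0, np.float64(0.003), np.float64(-0.0042), 0], [255, 0, np.float64(0.003), np.float64(-0.0041), 0], [255, 0, np.float64(0.0031), np.float64(-0.004), 0], [255, 0, np.float64(0.0031), np.float64(-0.004), 0], [255, 0, np.float64(0.0033), np.float64(-0.004), 0], [255, 0, np.float64(0.0033), np.float64(-0.0038), 0], [255, 0, np.float64(0.0034), np.float64(-0.0038), 0], [255, 0, np.float64(0.0035), np.float64(-0.0038), 0], [255, 0, np.float64(0.0035), np.float64(-0.0036), 0], [255, 0, np.float64(0.0036), np.float64(-0.0036), 0], [255, 0, np.float64(0.0037), np.float64(-0.0035), 0], [255, 0, np.float64(0.0038), np.float64(-0.0035), 0]]
```

Emit:
send_rows(
  plan=[
    [255,0,0.0017,-0.0048,0],
    [255,0,0.0019,-0.0048,0],
    [255,0,0.0019,-0.0047,0],
    [255,0,0.0021,-0.0047,0],
    [255,0,0.0021,-0.0046,0],
    [255,0,0.0022,-0.0046,0],
    [255,0,0.0023,-0.0046,0],
    [255,0,0.0024,-0.0045,0],
    [255,0,0.0025,-0.0044,0],
    [255,0,0.0026,-0.0044,0],
    [255,0,0.0026,-0.0044,0],
    [255,0,0.0028,-0.0042,0],
    [255,0,0.0028,-0.0043,0],
    [255,0,0,0,0],
    [255,0,0,0,0],
  ],
)

```text
time_s: 5.48
position: [0.491, -0.0638, 0.2197]
tcp_rot: [[-0.036, 0.999, -0.003], [0.999, 0.036, 0.0], [0.0, -0.003, -1.0]]
force: [-4.2, -1.3, -0.7]
opening: 0.147
grasp_force: 30.0
```

Emit:
send_rows(
  plan=[
    [255,0,0.0025,-0.0042,0],
    [255,0,0.003,-0.0041,0],
    [255,0,0.0031,-0.004,0],
    [255,0,0.0031,-0.004,0],
    [255,0,0.0031,-0.004,0],
    [255,0,0.0033,-0.0038,0],
    [255,0,0.0034,-0.0038,0],
    [255,0,0.0035,-0.0038,0],
    [255,0,0.0035,-0.0036,0],
    [255,0,0.0036,-0.0036,0],
    [255,0,0.0037,-0.0035,0],
    [255,0,0.0038,-0.0035,0],
    [255,0,0,0,0],
    [255,0,0,0,0],
    [255,0,0,0,0],
  ],
)

```text
time_s: 6.73
position: [0.5282, -0.0621, 0.2664]
tcp_rot: [[-0.036, 0.999, -0.009], [0.999, 0.036, 0.001], [0.001, -0.009, -1.0]]
force: [-11.3, -2.3, 8.2]
opening: 0.153
grasp_force: 30.0
```

```bash
cat > st.py <<'E'
from h import *
import sys
F=[];p=[]
for _ in range(1): s=read_state();F.append(s['force']);p.append(s['position'])
f=F[0];p=p[0]
x=p[0]-.704;z=p[2]+.0042-.08
a=np.arctan2(z,-x);t=np.array([np.sin(a),np.cos(a)])
print("t",s['time_s'],"a",a.round(4),"asin",np.arcsin(z/.255).round(4),"r",np.hypot(x,z).round(4),"Ftan(down)",-(f[0]*t[0]+f[2]*t[1]).round(2),"Frad out",(-f[0]*t[1]+f[2]*t[0]).round(2),f.round(2),p.round(4),s['joint_positions'].round(1))
E
python3 st.py; python3 arc.py .84 1.24 40 | sed 's/np.float64//g'
```

```text
t 6.7333 a 0.8258 asin 0.8442 r 0.2593 Ftan(down) 2.75 Frad out 13.73 [-11.33  -2.25   8.23] [ 0.5282 -0.0621  0.2664] [-18.7  21.2  93.1  -0.1  66.3 -20.7]
[[255, 0, (0.0019), (-0.0017), 0], [255, 0, (0.0019), (-0.0016), 0], [255, 0, (0.002), (-0.0017), 0], [255, 0, (0.0019), (-0.0016), 0], [255, 0, (0.002), (-0.0017), 0], [255, 0, (0.002), (-0.0015), 0], [255, 0, (0.002), (-0.0016), 0], [255, 0, (0.002), (-0.0016), 0], [255, 0, (0.0021), (-0.0015), 0], [255, 0, (0.002), (-0.0015), 0], [255, 0, (0.0021), (-0.0015), 0], [255, 0, (0.0021), (-0.0015), 0], [255, 0, (0.002), (-0.0014), 0], [255, 0, (0.0022), (-0.0015), 0], [255, 0, (0.0021), (-0.0014), 0], [255, 0, (0.0021), (-0.0014), 0], [255, 0, (0.0022), (-0.0013), 0], [255, 0, (0.0021), (-0.0014), 0], [255, 0, (0.0022), (-0.0013), 0], [255, 0, (0.0022), (-0.0013), 0], [255, 0, (0.0022), (-0.0013), 0], [255, 0, (0.0022), (-0.0013), 0], [255, 0, (0.0023), (-0.0012), 0], [255, 0, (0.0022), (-0.0012), 0], [255, 0, (0.0023), (-0.0012), 0], [255, 0, (0.0022), (-0.0012), 0], [255, 0, (0.0023), (-0.0011), 0], [255, 0, (0.0023), (-0.0011), 0], [255, 0, (0.0023), (-0.0011), 0], [255, 0, (0.0023), (-0.0011), 0], [255, 0, (0.0023), (-0.0011), 0], [255, 0, (0.0024), (-0.001), 0], [255, 0, (0.0023), (-0.001), 0], [255, 0, (0.0024), (-0.001), 0], [255, 0, (0.0023), (-0.0009), 0], [255, 0, (0.0024), (-0.001), 0], [255, 0, (0.0024), (-0.0009), 0], [255, 0, (0.0024), (-0.0009), 0], [255, 0, (0.0024), (-0.0008), 0], [255, 0, (0.0024), (-0.0009), 0]]
```

```bash
cat > tilt.py <<'E'
from h import *
def tilt(name):
    im,d,P=pts(name)
    hsv=cv2.cvtColor(im,cv2.COLOR_BGR2HSV)
    m=np.isfinite(P[...,0])&(P[...,0]>.5)&(P[...,0]<.74)&(abs(P[...,1]+.06)<.14)&(P[...,2]>.1)&(hsv[...,1]>110)&(hsv[...,2]<130)
    B=P[m]
    if len(B)<100: return name,len(B)
    rng=np.random.default_rng(0);best=None
    for _ in range(300):
        q=B[rng.choice(len(B),3,False)];n=np.cross(q[1]-q[0],q[2]-q[0]);n/=np.linalg.norm(n)+1e-9
        k=abs((B-q[0])@n)<.004
        if abs(n[1])<.15 and (best is None or k.sum()>best.sum()):best=k
    C=B[best];c=C.mean(0);n=np.linalg.svd(C-c,full_matrices=False)[2][2];n*=np.sign(n[2])
    # distance along board normal of the hinge (x from c): where plane (offset 7 mm) meets z=.08
    x0=c[0]+(.08-c[2]+.007*n[2])*(-n[2]/n[0])*-1*-1 -.007*n[0] if 0 else c[0]-n[2]*(.08+.007/n[2]-c[2])/n[0]-n[1]*(-.06-c[1])/n[0]
    return name,best.sum(),"tilt",np.arctan2(np.hypot(n[0],n[1]),n[2]).round(4),n.round(3),"hinge x",x0.round(4)
print(tilt("top"),tilt("scene"))
E
python3 tilt.py
python3 - <<'E'
# start frames, same fit for reference
import sys;sys.path.insert(0,'.')
import h,numpy as np,cv2
h.pts=lambda n:(cv2.imread(f"pics/{n}0.png"),None,np.load(f"{n}0.npy"))
src=open('tilt.py').read().replace("from h import *","import numpy as np,cv2,h;pts=h.pts")
exec(src)
E
```

```text
('top', np.int64(1630), 'tilt', np.float64(0.7946), array([0.713, 0.033, 0.701]), 'hinge x', np.float64(0.7096)) ('scene', np.int64(5921), 'tilt', np.float64(0.8013), array([0.717, 0.036, 0.696]), 'hinge x', np.float64(0.7068))
('top', np.int64(3949), 'tilt', np.float64(0.3207), array([0.315, 0.015, 0.949]), 'hinge x', np.float64(0.7126)) ('scene', np.int64(4920), 'tilt', np.float64(0.3205), array([0.315, 0.015, 0.949]), 'hinge x', np.float64(0.7075))
```

```bash
sed -i 's/p\[0\]-.704/p[0]-.707/;s/+.0042-.08/-.0845/' st.py; sed -i 's/^print.*/print([[255,0,float(round(i,4)),float(round(j,4)),0] for i,j in zip(y,z)])/' arc.py; python3 arc.py .79 .89 10;python3 arc.py .89 1.20 31
```

```text
[[255, 0, 0.0018, -0.0018, 0], [255, 0, 0.0019, -0.0018, 0], [255, 0, 0.0018, -0.0017, 0], [255, 0, 0.0019, -0.0018, 0], [255, 0, 0.0019, -0.0017, 0], [255, 0, 0.0019, -0.0017, 0], [255, 0, 0.0019, -0.0016, 0], [255, 0, 0.002, -0.0017, 0], [255, 0, 0.0019, -0.0016, 0], [255, 0, 0.002, -0.0017, 0]]
[[255, 0, 0.002, -0.0015, 0], [255, 0, 0.002, -0.0016, 0], [255, 0, 0.002, -0.0016, 0], [255, 0, 0.0021, -0.0015, 0], [255, 0, 0.002, -0.0015, 0], [255, 0, 0.0021, -0.0015, 0], [255, 0, 0.0021, -0.0015, 0], [255, 0, 0.002, -0.0014, 0], [255, 0, 0.0022, -0.0015, 0], [255, 0, 0.0021, -0.0014, 0], [255, 0, 0.0021, -0.0014, 0], [255, 0, 0.0022, -0.0013, 0], [255, 0, 0.0021, -0.0014, 0], [255, 0, 0.0022, -0.0013, 0], [255, 0, 0.0022, -0.0013, 0], [255, 0, 0.0022, -0.0013, 0], [255, 0, 0.0022, -0.0013, 0], [255, 0, 0.0023, -0.0012, 0], [255, 0, 0.0022, -0.0012, 0], [255, 0, 0.0023, -0.0012, 0], [255, 0, 0.0022, -0.0012, 0], [255, 0, 0.0023, -0.0011, 0], [255, 0, 0.0023, -0.0011, 0], [255, 0, 0.0023, -0.0011, 0], [255, 0, 0.0023, -0.0011, 0], [255, 0, 0.0023, -0.0011, 0], [255, 0, 0.0024, -0.001, 0], [255, 0, 0.0023, -0.001, 0], [255, 0, 0.0024, -0.001, 0], [255, 0, 0.0023, -0.0009, 0], [255, 0, 0.0024, -0.001, 0]]
```

Emit:
send_rows(
  plan=[
    [255,0,-0.0015,-0.001,0],
    [255,0,-0.0015,-0.001,0],
    [255,0,0.0018,-0.0018,0],
    [255,0,0.0019,-0.0018,0],
    [255,0,0.0018,-0.0017,0],
    [255,0,0.0019,-0.0018,0],
    [255,0,0.0019,-0.0017,0],
    [255,0,0.0019,-0.0017,0],
    [255,0,0.0019,-0.0016,0],
    [255,0,0.002,-0.0017,0],
    [255,0,0,0,0],
    [255,0,0,0,0],
    [255,0,0,0,0],
  ],
)

```text
time_s: 7.92
position: [0.5442, -0.0615, 0.2815]
tcp_rot: [[-0.035, 0.999, 0.001], [0.999, 0.035, 0.001], [0.001, 0.001, -1.0]]
force: [-1.8, 4.8, -2.4]
opening: 0.149
grasp_force: 30.0
```

```bash
python3 st.py
```

```text
t 7.9167 a 0.8801 asin 0.8827 r 0.2555 Ftan(down) 2.91 Frad out -0.68 [-1.81  4.76 -2.38] [ 0.5442 -0.0615  0.2815] [-18.2  21.3  90.2   0.1  68.6 -20.2]
```

Emit:
send_rows(
  plan=[
    [255,0,0.002,-0.0016,0],
    [255,0,0.002,-0.0016,0],
    [255,0,0.002,-0.0015,0],
    [255,0,0,0,0],
    [255,0,0,0,0],
  ],
)

```text
time_s: 8.33
position: [0.5501, -0.0613, 0.2863]
tcp_rot: [[-0.035, 0.999, 0.0], [0.999, 0.035, 0.001], [0.001, 0.0, -1.0]]
force: [-2.6, 5.4, -1.6]
opening: 0.15
grasp_force: 29.9
```

```bash
python3 st.py
```

```text
t 8.3333 a 0.91 asin 0.9131 r 0.2556 Ftan(down) 3.08 Frad out 0.35 [-2.65  5.44 -1.61] [ 0.5501 -0.0613  0.2863] [-18.   21.5  89.    0.1  69.6 -20. ]
```

Emit:
send_rows(
  plan=[
    [255,0,0.0021,-0.0015,0],
    [255,0,0.002,-0.0015,0],
    [255,0,0.0021,-0.0015,0],
    [255,0,0,0,0],
    [255,0,0,0,0],
  ],
)

```text
time_s: 8.75
position: [0.5561, -0.061, 0.291]
tcp_rot: [[-0.035, 0.999, -0.0], [0.999, 0.035, 0.002], [0.002, -0.0, -1.0]]
force: [-3.1, 5.5, -0.1]
opening: 0.15
grasp_force: 29.9
```

```bash
python3 st.py
```

```text
t 8.75 a 0.9397 asin 0.9435 r 0.2557 Ftan(down) 2.56 Frad out 1.73 [-3.09  5.55 -0.11] [ 0.5561 -0.061   0.291 ] [-17.7  21.7  87.8   0.1  70.6 -19.8]
```

Emit:
send_rows(
  plan=[
    [255,0,0.002,-0.0016,0],
    [255,0,0.0019,-0.0016,0],
    [255,0,0.002,-0.0015,0],
    [255,0,0,0,0],
    [255,0,0,0,0],
  ],
)

```text
time_s: 9.17
position: [0.5623, -0.0607, 0.2954]
tcp_rot: [[-0.035, 0.999, 0.0], [0.999, 0.035, 0.002], [0.002, 0.0, -1.0]]
force: [-2.1, 6.3, -1.5]
opening: 0.148
grasp_force: 29.9
```

```bash
python3 st.py
```

```text
t 9.1667 a 0.9694 asin 0.9741 r 0.2558 Ftan(down) 2.57 Frad out -0.02 [-2.11  6.27 -1.47] [ 0.5623 -0.0607  0.2954] [-17.5  21.9  86.6   0.1  71.5 -19.6]
```

Emit:
send_rows(
  plan=[
    [255,0,0.002,-0.0015,0],
    [255,0,0.0021,-0.0015,0],
    [255,0,0.002,-0.0014,0],
    [255,0,0,0,0],
    [255,0,0,0,0],
  ],
)

```text
time_s: 9.58
position: [0.5684, -0.0604, 0.2997]
tcp_rot: [[-0.035, 0.999, 0.0], [0.999, 0.035, 0.002], [0.002, 0.0, -1.0]]
force: [-2.0, 5.4, -2.6]
opening: 0.151
grasp_force: 29.9
```

```bash
python3 st.py
```

```text
t 9.5833 a 0.9988 asin 1.0046 r 0.2559 Ftan(down) 3.13 Frad out -1.09 [-2.04  5.38 -2.61] [ 0.5684 -0.0604  0.2997] [-17.3  22.2  85.5   0.1  72.4 -19.4]
```

Emit:
send_rows(
  plan=[
    [255,0,0.0022,-0.0014,0],
    [255,0,0.0021,-0.0014,0],
    [255,0,0.0021,-0.0014,0],
    [255,0,0,0,0],
    [255,0,0,0,0],
  ],
)

```text
time_s: 10.0
position: [0.575, -0.0601, 0.304]
tcp_rot: [[-0.035, 0.999, 0.001], [0.999, 0.035, 0.002], [0.002, 0.001, -1.0]]
force: [-0.6, 5.9, -2.3]
opening: 0.151
grasp_force: 29.9
```

```bash
python3 st.py
```

```text
t 10.0 a 1.0296 asin 1.0371 r 0.2561 Ftan(down) 1.72 Frad out -1.68 [-0.61  5.91 -2.33] [ 0.575  -0.0601  0.304 ] [-17.1  22.5  84.2   0.1  73.3 -19.1]
```

Emit:
send_rows(
  plan=[
    [255,0,0.0022,-0.0013,0],
    [255,0,0.0021,-0.0014,0],
    [255,0,0.0022,-0.0013,0],
    [255,0,0,0,0],
    [255,0,0,0,0],
  ],
)

```text
time_s: 10.42
position: [0.5816, -0.0598, 0.308]
tcp_rot: [[-0.035, 0.999, 0.001], [0.999, 0.035, 0.002], [0.002, 0.001, -1.0]]
force: [-1.2, 6.2, -2.4]
opening: 0.146
grasp_force: 29.9
```

```bash
python3 st.py
```

```text
t 10.4167 a 1.0593 asin 1.0681 r 0.2563 Ftan(down) 2.25 Frad out -1.49 [-1.23  6.2  -2.4 ] [ 0.5816 -0.0598  0.308 ] [-16.9  22.8  83.    0.1  74.1 -18.9]
```

Emit:
send_rows(
  plan=[
    [255,0,0.0022,-0.0012,0],
    [255,0,0.0022,-0.0012,0],
    [255,0,0.0022,-0.0012,0],
    [255,0,0,0,0],
    [255,0,0,0,0],
  ],
)

```text
time_s: 10.83
position: [0.5871, -0.0595, 0.3111]
tcp_rot: [[-0.035, 0.999, -0.002], [0.999, 0.035, 0.002], [0.002, -0.002, -1.0]]
force: [-2.8, 5.7, -3.1]
opening: 0.15
grasp_force: 29.9
```

```bash
python3 st.py
```

```text
t 10.8333 a 1.0843 asin 1.0947 r 0.2564 Ftan(down) 3.89 Frad out -1.41 [-2.78  5.72 -3.06] [ 0.5871 -0.0595  0.3111] [-16.7  23.2  81.9   0.1  75.1 -18.7]
```

Emit:
send_rows(
  plan=[
    [255,0,0.0022,-0.0012,0],
    [255,0,0.0022,-0.0011,0],
    [255,0,0.0022,-0.0012,0],
    [255,0,0,0,0],
    [255,0,0,0,0],
  ],
)

```text
time_s: 11.25
position: [0.5919, -0.0593, 0.3136]
tcp_rot: [[-0.035, 0.999, -0.007], [0.999, 0.035, 0.003], [0.003, -0.007, -1.0]]
force: [-5.7, 5.2, -4.4]
opening: 0.147
grasp_force: 29.9
```

```bash
python3 st.py
```

```text
t 11.25 a 1.1053 asin 1.1165 r 0.2564 Ftan(down) 7.06 Frad out -1.33 [-5.71  5.19 -4.35] [ 0.5919 -0.0593  0.3136] [-16.5  23.6  80.8   0.   76.  -18.5]
```

```bash
python3 arc.py 1.115 .795 16; python3 arc.py .795 .455 17
```

```text
[[255, 0, -0.0046, 0.0023, 0], [255, 0, -0.0045, 0.0024, 0], [255, 0, -0.0045, 0.0025, 0], [255, 0, -0.0044, 0.0025, 0], [255, 0, -0.0043, 0.0027, 0], [255, 0, -0.0043, 0.0027, 0], [255, 0, -0.0043, 0.0028, 0], [255, 0, -0.0042, 0.0029, 0], [255, 0, -0.0041, 0.003, 0], [255, 0, -0.0041, 0.0031, 0], [255, 0, -0.004, 0.0031, 0], [255, 0, -0.004, 0.0033, 0], [255, 0, -0.0038, 0.0033, 0], [255, 0, -0.0039, 0.0034, 0], [255, 0, -0.0037, 0.0034, 0], [255, 0, -0.0037, 0.0036, 0]]
[[255, 0, -0.0036, 0.0036, 0], [255, 0, -0.0035, 0.0037, 0], [255, 0, -0.0035, 0.0037, 0], [255, 0, -0.0033, 0.0038, 0], [255, 0, -0.0034, 0.0039, 0], [255, 0, -0.0032, 0.004, 0], [255, 0, -0.0031, 0.004, 0], [255, 0, -0.0031, 0.004, 0], [255, 0, -0.003, 0.0042, 0], [255, 0, -0.0029, 0.0042, 0], [255, 0, -0.0028, 0.0042, 0], [255, 0, -0.0027, 0.0043, 0], [255, 0, -0.0027, 0.0044, 0], [255, 0, -0.0025, 0.0044, 0], [255, 0, -0.0025, 0.0045, 0], [255, 0, -0.0024, 0.0045, 0], [255, 0, -0.0023, 0.0045, 0]]
```

Emit:
send_rows(
  plan=[
    [255,0,-0.0046,0.0023,0],
    [255,0,-0.0045,0.0024,0],
    [255,0,-0.0045,0.0025,0],
    [255,0,-0.0044,0.0025,0],
    [255,0,-0.0043,0.0027,0],
    [255,0,-0.0043,0.0027,0],
    [255,0,-0.0043,0.0028,0],
    [255,0,-0.0042,0.0029,0],
    [255,0,-0.0041,0.003,0],
    [255,0,-0.0041,0.0031,0],
    [255,0,-0.004,0.0031,0],
    [255,0,-0.004,0.0033,0],
    [255,0,-0.0038,0.0033,0],
    [255,0,-0.0039,0.0034,0],
    [255,0,-0.0037,0.0034,0],
    [255,0,-0.0037,0.0036,0],
    [255,0,0,0,0],
    [255,0,0,0,0],
  ],
)

```text
time_s: 12.75
position: [0.5295, -0.0623, 0.2687]
tcp_rot: [[-0.035, 0.999, 0.005], [0.999, 0.035, 0.001], [0.001, 0.005, -1.0]]
force: [-0.5, 6.4, -1.6]
opening: 0.15
grasp_force: 30.0
```

```bash
python3 st.py
```

```text
t 12.75 a 0.8041 asin 0.8074 r 0.2558 Ftan(down) 1.51 Frad out -0.78 [-0.54  6.39 -1.61] [ 0.5295 -0.0623  0.2687] [-18.8  20.8  93.2   0.1  65.7 -20.8]
```

Emit:
send_rows(
  plan=[
    [255,0,-0.0036,0.0036,0],
    [255,0,-0.0035,0.0037,0],
    [255,0,-0.0035,0.0037,0],
    [255,0,-0.0033,0.0038,0],
    [255,0,-0.0034,0.0039,0],
    [255,0,-0.0032,0.004,0],
    [255,0,-0.0031,0.004,0],
    [255,0,-0.0031,0.004,0],
    [255,0,-0.003,0.0042,0],
    [255,0,-0.0029,0.0042,0],
    [255,0,-0.0028,0.0042,0],
    [255,0,-0.0027,0.0043,0],
    [255,0,0,0,0],
    [255,0,0,0,0],
  ],
)

```text
time_s: 13.92
position: [0.4911, -0.0641, 0.2208]
tcp_rot: [[-0.035, 0.999, 0.003], [0.999, 0.035, -0.0], [-0.0, 0.003, -1.0]]
force: [-0.2, 5.5, -2.1]
opening: 0.152
grasp_force: 30.0
```

```bash
python3 st.py;  python3 arc.py .56 .26 15; python3 arc.py .26 -.01 15
```

```text
t 13.9167 a 0.5632 asin 0.5641 r 0.2554 Ftan(down) 1.92 Frad out -0.97 [-0.21  5.48 -2.14] [ 0.4911 -0.0641  0.2208] [-2.040e+01  2.150e+01  1.015e+02  1.000e-01  5.680e+01 -2.240e+01]
[[255, 0, -0.0026, 0.0044, 0], [255, 0, -0.0026, 0.0044, 0], [255, 0, -0.0025, 0.0044, 0], [255, 0, -0.0024, 0.0045, 0], [255, 0, -0.0023, 0.0046, 0], [255, 0, -0.0022, 0.0046, 0], [255, 0, -0.0021, 0.0046, 0], [255, 0, -0.0021, 0.0047, 0], [255, 0, -0.0019, 0.0047, 0], [255, 0, -0.0019, 0.0048, 0], [255, 0, -0.0017, 0.0048, 0], [255, 0, -0.0017, 0.0048, 0], [255, 0, -0.0015, 0.0048, 0], [255, 0, -0.0015, 0.0049, 0], [255, 0, -0.0013, 0.0049, 0]]
[[255, 0, -0.0012, 0.0045, 0], [255, 0, -0.001, 0.0045, 0], [255, 0, -0.001, 0.0044, 0], [255, 0, -0.0009, 0.0045, 0], [255, 0, -0.0008, 0.0046, 0], [255, 0, -0.0008, 0.0045, 0], [255, 0, -0.0006, 0.0045, 0], [255, 0, -0.0006, 0.0046, 0], [255, 0, -0.0005, 0.0045, 0], [255, 0, -0.0004, 0.0046, 0], [255, 0, -0.0003, 0.0046, 0], [255, 0, -0.0003, 0.0046, 0], [255, 0, -0.0001, 0.0046, 0], [255, 0, -0.0001, 0.0046, 0], [255, 0, 0.0, 0.0045, 0]]
```

Emit:
send_rows(
  plan=[
    [255,0,-0.0026,0.0044,0],
    [255,0,-0.0026,0.0044,0],
    [255,0,-0.0025,0.0044,0],
    [255,0,-0.0024,0.0045,0],
    [255,0,-0.0023,0.0046,0],
    [255,0,-0.0022,0.0046,0],
    [255,0,-0.0021,0.0046,0],
    [255,0,-0.0021,0.0047,0],
    [255,0,-0.0019,0.0047,0],
    [255,0,-0.0019,0.0048,0],
    [255,0,-0.0017,0.0048,0],
    [255,0,-0.0017,0.0048,0],
    [255,0,-0.0015,0.0048,0],
    [255,0,-0.0015,0.0049,0],
    [255,0,-0.0013,0.0049,0],
    [255,0,0,0,0],
    [255,0,0,0,0],
  ],
)

```text
time_s: 15.33
position: [0.4602, -0.0656, 0.1507]
tcp_rot: [[-0.035, 0.999, 0.001], [0.999, 0.035, -0.001], [-0.001, 0.001, -1.0]]
force: [-1.6, 4.3, -2.3]
opening: 0.154
grasp_force: 30.0
```

```bash
python3 st.py
```

```text
t 15.3333 a 0.2619 asin 0.2624 r 0.2555 Ftan(down) 2.62 Frad out 0.95 [-1.6   4.25 -2.28] [ 0.4602 -0.0656  0.1507] [-21.9  26.1 109.5  -0.   44.3 -23.9]
```

Emit:
send_rows(
  plan=[
    [255,0,-0.0012,0.0045,0],
    [255,0,-0.001,0.0045,0],
    [255,0,-0.001,0.0044,0],
    [255,0,-0.0009,0.0045,0],
    [255,0,-0.0008,0.0046,0],
    [255,0,-0.0008,0.0045,0],
    [255,0,-0.0006,0.0045,0],
    [255,0,-0.0006,0.0046,0],
    [255,0,-0.0005,0.0045,0],
    [255,0,-0.0004,0.0046,0],
    [255,0,-0.0003,0.0046,0],
    [255,0,-0.0003,0.0046,0],
    [255,0,-0.0001,0.0046,0],
    [255,0,0,0,0],
    [255,0,0,0,0],
  ],
)

```text
time_s: 16.58
position: [0.4507, -0.0658, 0.0907]
tcp_rot: [[-0.036, 0.999, -0.001], [0.999, 0.036, -0.0], [-0.0, -0.001, -1.0]]
force: [-4.8, -2.5, -2.4]
opening: 0.151
grasp_force: 30.0
```

```bash
python3 st.py; python3 tilt.py
```

```text
t 16.5833 a 0.0244 asin 0.0245 r 0.2564 Ftan(down) 2.5 Frad out 4.75 [-4.81 -2.46 -2.38] [ 0.4507 -0.0658  0.0907] [-2.240e+01  3.250e+01  1.132e+02 -1.000e-01  3.430e+01 -2.440e+01]
('top', np.int64(435), 'tilt', np.float64(0.0504), array([-0.05 , -0.004,  0.999]), 'hinge x', np.float64(0.2471)) ('scene', np.int64(417), 'tilt', np.float64(0.2814), array([0.277, 0.013, 0.961]), 'hinge x', np.float64(0.7592))
```

Emit:
send_rows(
  plan=[
    [255,0,-0.0005,0.003,0],
    [255,0,-0.0005,0.003,0],
    [255,0,0,0.003,0],
    [255,0,0,0,0],
    [255,0,0,0,0],
    [255,0,0,0,0],
  ],
)

```text
time_s: 17.18
position: [0.4504, -0.0658, 0.0823]
tcp_rot: [[-0.035, 0.999, 0.001], [0.999, 0.035, -0.001], [-0.001, 0.001, -1.0]]
force: [-2.9, -3.2, -2.7]
opening: 0.148
grasp_force: 30.0
```

```bash
sed -i 's/P\[...,2\]>.1)/P[...,2]>.07)/' tilt.py; python3 st.py; python3 tilt.py
```

```text
t 17.1833 a -0.0085 asin -0.0086 r 0.2566 Ftan(down) 2.64 Frad out 2.93 [-2.91 -3.21 -2.66] [ 0.4504 -0.0658  0.0823] [-22.4  33.5 113.6  -0.   32.9 -24.4]
('top', np.int64(3698), 'tilt', np.float64(0.0042), array([-0.001,  0.004,  1.   ]), 'hinge x', np.float64(-1.2953)) ('scene', np.int64(4633), 'tilt', np.float64(0.0155), array([0.015, 0.001, 1.   ]), 'hinge x', np.float64(0.6988))
```

Emit:
send_rows(
  plan=[
    [255,0,0,0.002,0],
    [255,0,0,0.002,0],
    [255,0,0,0.001,0],
    [255,0,0,0,0],
    [255,0,0,0,0],
    [255,0,0,0,0],
  ],
)

```text
time_s: 17.78
position: [0.4504, -0.0658, 0.0784]
tcp_rot: [[-0.035, 0.999, 0.001], [0.999, 0.035, -0.001], [-0.001, 0.001, -1.0]]
force: [-4.0, -3.4, 6.7]
opening: 0.149
grasp_force: 30.0
```

```bash
python3 st.py
```

```text
t 17.7833 a -0.0238 asin -0.024 r 0.2567 Ftan(down) -6.76 Frad out 3.89 [-4.05 -3.36  6.66] [ 0.4504 -0.0658  0.0784] [-22.4  33.9 113.8  -0.   32.2 -24.4]
```

```bash
python3 arc.py -.01 .29 15
```

```text
[[255, 0, 0.0, -0.005, 0], [255, 0, 0.0001, -0.0051, 0], [255, 0, 0.0002, -0.0051, 0], [255, 0, 0.0003, -0.0051, 0], [255, 0, 0.0004, -0.0051, 0], [255, 0, 0.0005, -0.0051, 0], [255, 0, 0.0007, -0.0051, 0], [255, 0, 0.0007, -0.005, 0], [255, 0, 0.0008, -0.005, 0], [255, 0, 0.0009, -0.0051, 0], [255, 0, 0.001, -0.005, 0], [255, 0, 0.0011, -0.0049, 0], [255, 0, 0.0012, -0.005, 0], [255, 0, 0.0013, -0.0049, 0], [255, 0, 0.0014, -0.0049, 0]]
```

Emit:
send_rows(
  plan=[
    [255,0,0.0,-0.005,0],
    [255,0,0.0001,-0.0051,0],
    [255,0,0.0002,-0.0051,0],
    [255,0,0.0003,-0.0051,0],
    [255,0,0.0004,-0.0051,0],
    [255,0,0.0005,-0.0051,0],
    [255,0,0.0007,-0.0051,0],
    [255,0,0.0007,-0.005,0],
    [255,0,0.0008,-0.005,0],
    [255,0,0.0009,-0.0051,0],
    [255,0,0.001,-0.005,0],
    [255,0,0.0011,-0.0049,0],
    [255,0,0.0012,-0.005,0],
    [255,0,0.0013,-0.0049,0],
    [255,0,0,0,0],
    [255,0,0,0,0],
    [255,0,0,0,0],
  ],
)

```text
time_s: 19.2
position: [0.4596, -0.0654, 0.1481]
tcp_rot: [[-0.035, 0.999, 0.001], [0.999, 0.035, -0.001], [-0.001, 0.001, -1.0]]
force: [0.6, -4.7, -3.5]
opening: 0.151
grasp_force: 30.0
```

```bash
python3 st.py; python3 tilt.py
```

```text
t 19.2 a 0.2515 asin 0.2519 r 0.2555 Ftan(down) 3.22 Frad out -1.46 [ 0.62 -4.72 -3.48] [ 0.4596 -0.0654  0.1481] [-21.9  26.4 109.8  -0.   43.8 -23.9]
('top', np.int64(3733), 'tilt', np.float64(0.2656), array([0.262, 0.013, 0.965]), 'hinge x', np.float64(0.7121)) ('scene', np.int64(5395), 'tilt', np.float64(0.2691), array([0.265, 0.014, 0.964]), 'hinge x', np.float64(0.7067))
```

Emit:
send_rows(
  plan=[
    [255,0,0.0008,-0.0025,0],
    [255,0,0.0008,-0.0025,0],
    [255,0,0,0,0],
    [255,0,0,0,0],
    [255,0,-0.0013,0.004,0],
    [255,0,-0.0012,0.004,0],
    [255,0,-0.001,0.004,0],
    [255,0,-0.001,0.004,0],
    [255,0,-0.0006,0.0025,0],
    [255,0,0,0,0],
    [255,0,0,0,0],
    [255,0,0,0,0],
  ],
)

```text
time_s: 20.3
position: [0.4562, -0.0655, 0.1345]
tcp_rot: [[-0.035, 0.999, 0.002], [0.999, 0.035, -0.001], [-0.001, 0.002, -1.0]]
force: [-1.7, -5.5, -2.4]
opening: 0.15
grasp_force: 30.0
```

```bash
python3 st.py
```

```text
t 20.3 a 0.1969 asin 0.1975 r 0.2557 Ftan(down) 2.71 Frad out 1.19 [-1.69 -5.55 -2.42] [ 0.4562 -0.0655  0.1345] [-22.1  27.7 110.9   0.   41.4 -24.1]
```

Emit:
send_rows(
  plan=[
    [255,0,-0.0003,0.002,0],
    [255,0,-0.0003,0.002,0],
    [255,0,-0.0003,0.002,0],
    [255,0,0,0,0],
    [255,0,0,0,0],
    [255,0,0,0,0],
  ],
)

```text
time_s: 20.8
position: [0.4551, -0.0656, 0.1287]
tcp_rot: [[-0.035, 0.999, 0.001], [0.999, 0.035, -0.001], [-0.001, 0.001, -1.0]]
force: [-2.7, -4.7, 0.0]
opening: 0.149
grasp_force: 30.0
```

```bash
python3 st.py; python3 tilt.py
```

```text
t 20.8 a 0.1738 asin 0.1743 r 0.2558 Ftan(down) 0.45 Frad out 2.65 [-2.69 -4.67  0.02] [ 0.4551 -0.0656  0.1287] [-22.2  28.2 111.3  -0.   40.4 -24.2]
('top', np.int64(3793), 'tilt', np.float64(0.1855), array([0.184, 0.01 , 0.983]), 'hinge x', np.float64(0.7186)) ('scene', np.int64(5178), 'tilt', np.float64(0.1921), array([0.191, 0.01 , 0.982]), 'hinge x', np.float64(0.7059))
```

Weight is coming off, so the notch is taking it. I'll lower slightly more to confirm.

Emit:
send_rows(
  plan=[
    [255,0,0,0.001,0],
    [255,0,0,0.001,0],
    [255,0,0,0,0],
    [255,0,0,0,0],
    [255,0,0,0,0],
  ],
)

```text
time_s: 21.32
position: [0.4548, -0.0655, 0.1269]
tcp_rot: [[-0.035, 0.999, 0.001], [0.999, 0.035, -0.001], [-0.001, 0.0, -1.0]]
force: [-3.9, -5.0, 2.1]
opening: 0.152
grasp_force: 30.0
```

```bash
python3 st.py
```

```text
t 21.3167 a 0.1666 asin 0.1671 r 0.2558 Ftan(down) -1.48 Frad out 4.17 [-3.87 -5.01  2.15] [ 0.4548 -0.0655  0.1269] [-22.2  28.4 111.4  -0.   40.2 -24.2]
```

Emit:
send_rows(
  plan=[
    [255,0,0,0.001,0],
    [255,0,0,0.001,0],
    [255,0,0,0,0],
    [255,0,0,0,0],
    [255,0,0,0,0],
  ],
)

```text
time_s: 21.73
position: [0.4545, -0.0655, 0.1252]
tcp_rot: [[-0.036, 0.999, 0.0], [0.999, 0.036, -0.001], [-0.001, -0.0, -1.0]]
force: [-4.1, -5.2, 5.3]
opening: 0.147
grasp_force: 30.0
```

```bash
python3 st.py;python3 tilt.py
```

```text
t 21.7333 a 0.1597 asin 0.1601 r 0.2558 Ftan(down) -4.55 Frad out 4.91 [-4.12 -5.23  5.27] [ 0.4545 -0.0655  0.1252] [-2.220e+01  2.860e+01  1.115e+02 -1.000e-01  3.990e+01 -2.420e+01]
('top', np.int64(3769), 'tilt', np.float64(0.1721), array([0.171, 0.008, 0.985]), 'hinge x', np.float64(0.7191)) ('scene', np.int64(5110), 'tilt', np.float64(0.1797), array([0.179, 0.008, 0.984]), 'hinge x', np.float64(0.7066))
```

Emit:
send_rows(
  plan=[
    [255,0,0,-0.0015,0],
    [255,0,-0.001,-0.0015,0],
    [255,0,-0.001,0,0],
    [255,0,0,0,0],
    [200,0,0,0,0],
    [160,0,0,0,0],
    [128,0,0,0,0],
    [128,0,0,0,0],
    [128,0,0,0,0],
    [128,0,0,0,0],
    [128,0,0,0,0],
    [128,0,0,0,0],
  ],
)

```text
time_s: 22.83
position: [0.4527, -0.0653, 0.1273]
tcp_rot: [[-0.035, 0.999, -0.0], [0.999, 0.035, 0.0], [0.0, -0.0, -1.0]]
force: [-0.3, -0.1, -0.6]
opening: 0.495
grasp_force: 0.0
```

```bash
python3 st.py;python3 tilt.py
```

```text
t 22.8333 a 0.1667 asin 0.1686 r 0.2579 Ftan(down) 0.68 Frad out 0.23 [-0.34 -0.08 -0.63] [ 0.4527 -0.0653  0.1273] [-22.3  28.3 111.6   0.   40.1 -24.3]
('top', np.int64(3744), 'tilt', np.float64(0.1893), array([0.188, 0.01 , 0.982]), 'hinge x', np.float64(0.7121)) ('scene', np.int64(5191), 'tilt', np.float64(0.1865), array([0.185, 0.008, 0.983]), 'hinge x', np.float64(0.7053))
```

Emit:
send_rows(
  plan=[
    [128,0,0,-0.015,0],
    [128,0,0,-0.02,0],
    [128,0,0,-0.03,0],
    [128,0,0,-0.03,0],
    [128,0,0,-0.02,0],
    [128,0,0,0,0],
    [128,0,0,0,0],
    [128,0,0,0,0],
  ],
)

```text
time_s: 23.6
position: [0.452, -0.0651, 0.2416]
tcp_rot: [[-0.035, 0.999, -0.002], [0.999, 0.035, 0.001], [0.001, -0.002, -1.0]]
force: [-0.5, -0.4, -0.6]
opening: 0.5
grasp_force: 0.0
```

```bash
python3 st.py;python3 tilt.py; python3 -c "
from h import *
cv2.imwrite('pics/end.png',capture('scene')[0])"
```

```text
t 23.6 a 0.5522 asin 0.6637 r 0.2995 Ftan(down) 0.75 Frad out 0.09 [-0.47 -0.36 -0.6 ] [ 0.452  -0.0651  0.2416] [-22.3  16.9 105.   -0.   58.2 -24.3]
('top', np.int64(3379), 'tilt', np.float64(0.176), array([0.175, 0.008, 0.985]), 'hinge x', np.float64(0.7225)) ('scene', np.int64(5142), 'tilt', np.float64(0.1823), array([0.181, 0.008, 0.983]), 'hinge x', np.float64(0.7082))
```

View pics/end.png

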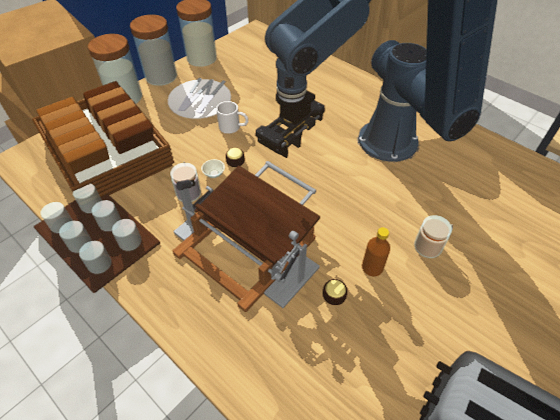

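The end picture shows the board at a low tilt around (255,215), the gripper clear of the bar at (290,125), and the bystanders where they started. The measured tilt of about 0.18 rad reads 0.02 low, as it did at the known 0.34 start, so the board is at about 0.20 rad.

```bash
python3 -c "
from rig import *
print(hand_in())"
```

```text
the job is handed in; nothing more can be done
None
```

I lifted the board gently to its stop (about 5 N), lowered it flat, raised it to its lowest notch (about 0.20 rad by camera) and let go. The other things look unmoved, and the job was handed in at about 24 s with no verdict returned.

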